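Test the sanding bench's emergency stop and re-arm its air

TASK

Test the emergency stop of the sanding bench: press the red mushroom button straight in until it latches and stays in when you let go, then grip it and twist it clockwise until it is released, and let go so that it springs out. Then re-arm the air: push the green plunger of the air unit right down to its stop and let it rise again. Press with your fingers no harder than is needed (do not lean on the buttons with more than about 5 kg), and leave the tin, the cup, the bottle and the sanding block where they stand.

Things in the scene. Friction and masses are not known exactly. Their poses are not given: they have to be found in the camera images.
- stop_box: Emergency-stop station, fixed: yellow-faced grey box 150 x 130 x 60 mm held tilted on a steel foot plate 210 x 140 x 8 mm. Origin: on the bench, right below the centre of the yellow face; z up, y along the face's level edges. The face's outward normal is (-sin 35, 0, cos 35 degrees) in this frame, its centre 100 mm above the origin. The red button stands on that centre, square to the face.
- stop_top (a point): Centre of the top of the red mushroom head; z out of the face along the button's axis; moves and turns with it. 48 mm from the yellow face when the button is out, 38 mm when latched in. Head round, 60 mm across: its ribbed straight grip rim, 20 mm high, lies 6 to 26 mm below this point, under a low domed cap with a white mark. Below the rim is only a black collar 44 mm across, 8 mm high.
- stop_cap: Domed cap on top of the red head (52 mm across, 6 mm high), moving with it: the part to press on. Origin on the button's axis, 48 mm below the cap's top.
- stop_head: The red mushroom head (60 mm grip rim and cap). Origin on its axis, 48 mm below its top; z out of the face.
- stop_press (a joint): Travel of the red button into the box, m: 0 = out, 0.010 = fully in (hard stop). It resists with about 9 N, then snaps in over a dead centre and stays latched at about 0.010 by itself (a pull of about 8 N would draw it out). Turning the head releases it.
- stop_turn (a joint): Twist of the red head, rad: 0 = rest, grows CLOCKWISE seen looking at the face, stop at 1.2. A damped spring (0.2 N m at 0, 0.5 at 1.2) turns it back in about 1 s when let go. Latched and turned past about 0.7, it is pushed out (2 N at 0.9, 4 N at 1.05); a firm grip still holds it in, and it pops out when let go while turned to 1.0 or more.
- air_unit: Air unit, fixed to the bench: aluminium valve block 70 x 75 x 50 mm on a foot plate 110 x 100 x 8 mm, with a round aluminium neck (40 mm across, top 93 mm above the bench) and the green plunger upright on its axis. Origin: under its centre on the bench; z up.
- plunger_top (a point): Centre of the flat top of the green plunger head (48 mm across, 16 mm thick); 139 mm above the bench when up, 114 mm when fully down. z up.
- plunger_head: The green head of the plunger, 48 mm across, 16 mm thick; its origin is 46 mm below its top, on its axis.
- plunger (a joint): Travel of the green plunger down in m: 0 = up, 0.025 = at its stop. A spring pushes back with 4.5 N at the top, 12 N at the stop; it rises again when let go.
- filler_tin: Bystander: tin of filler, 84 mm across, 100 mm high. Origin under its centre.
- sanding_block: Bystander: cork and green sanding block, 70 x 120 x 27 mm. Origin under its centre.
- spray_bottle: Bystander: clear bottle, 70 mm across, 200 mm high. Origin under its centre.
- steel_cup: Bystander: blue cup, 84 mm across, 130 mm high. Origin under its centre.
Mind the look-alikes: they are no part of the job. What is shaped like the air_unit but turquoise is not meant.

How it is judged:
By the outcome, as a careful person would: the job done as asked, in the order asked, and still so for the second after the job is handed in, with the robot touching nothing.
It also fails if it takes over 54 s, if anything falls off the work surface, if the arm or the gripper's body presses on something with over 40 N, if the wrist force passes 120 N, or if a joint passes its speed limit or range.

ROBOT

A 6-joint arm with a two-finger parallel gripper is mounted at the origin on the work surface. World frame = base frame: x ahead of the robot, y to its left, z up, the work surface at z = 0. Lengths are in m, angles in rad, forces in N, time in s.
With the tool pointing down it reaches from about 0.35 to 0.775 m from the base axis. Payload 7.3 kg.
Tool frame: the origin (TCP) lies on the mounting face of the last link; the fingertips stand 178 mm ahead of it and the grasp point (between the pads) lies 159 mm ahead of it (robot.grip_depth is the distance from the TCP to the grasp point, in m); z points along the fingers, y is the line along which they close (so a half turn about z gives the same grasp; the last joint's range is limited). The gripper opens to 92 mm and grips with 3 to 60 N. Pads are 19 mm wide; open, the fingers measure 130 mm over their backs; the gripper's body (75 mm by 190 mm) begins 47 mm behind the grasp point.
Start: joints at [0.957, 0.342, 1.524, -0, 1.275, -0.146], TCP at [0.237, 0.469, 0.405] pointing down, gripper open.
Joint ranges: [-2.53, 2.53], [-0.77, 2.02], [0.04, 2.7], [-1, 4.14], [0.28, 2.66], [-3.11, 3.11]. Speed limits (rad/s): [2.57, 2.57, 3.14, 3.14, 3.14, 3.14].

INTERFACE

Orientations are given as [roll, pitch, yaw] about the fixed x, y, z axes, in that order (R = Rz(yaw) Ry(pitch) Rx(roll)).
In Python, from cell import observe, cams, robot, models gives the robot as it stands.
- The arm moves only by the shell command python3 -m jog 'ROWS' [FORCE]. ROWS is JSON, a list of rows, each a list of 3 entries, a list of its own where there are three numbers: the shift along the tool's x, y, z each as a share of 0.4 m, from -1 to 1, then the turn about the tool's z as a share of pi rad, from -1 to 1, then the closure, from 0 (fully open) to 1 (shut). In form: [[[x, y, z], turn, jaw], ...]. A call has 1 to 12 rows; each row is the pose to reach, as a shift and turn from the pose commanded when the call began, along the tool's axes at that moment, turning the shorter way round; what a row does not reach only later rows make up. A row lasts 1/8 s, in which the tool goes at most 62.5 mm and 10.7 degrees, less where a joint would pass 70% of its speed; a pose out of reach is approached as far as the arm can. A call with a number of a shift or a turn outside -1 to 1 is refused whole. A call with a gripper value outside its range is refused whole. The fingers move at their own pace and stop on an object; FORCE is the grip in N (left out, the last holds). Time passes only in rows, so rows that repeat a pose let the fingers close. It gives the time, the measured TCP pose, the force, the opening and the grip force at its end, in the units of the state.
- observe(): the state, without advancing time (a new reading comes with each control period).
- cams.read_camera(name): name is "side" or "top" or "wrist"; returns the picture (480x640x3 uint8, red, green, blue); there is no depth.
- cams.camera_model(name): a dict with "camera_matrix" (3x3 intrinsics, pixels), "pose" (4x4, takes a point from camera to world coordinates). Camera axes: x right, y down, z forward; pixel columns grow to the right and rows downward; lengths in m; the calibration is good to about 2 mm. A picture is of the moment at which its call begins: read the wrist's pose just before it. camera_model takes no time and is no camera call; for the wrist camera it gives the pose at the moment of the call.
- robot.hand_in(): hands the job in; it is judged then, once.
Trained networks look in the newest picture that a camera, given by its name, has taken for a name from the list of things; names that differ only in an ending like _2 or _b are one class to them, and where a whole thing is asked for, a point or a joint stands for the part that bears it (a point fixed in the world has none). Each returns a list of dicts, best first, with "confidence" (0 to 1); they miss things now and then, are a little off and sometimes report something else, mostly with a low value. They report only what shows in the picture. A call takes as long as a camera call. They do not tell look-alikes from the thing itself.
- models.find_in(target, camera): "position" ([x, y, z] in m, in world coordinates, good to about 4 mm: the middle of the surface that is visible of it).
- models.pinpoint(target, camera): "position" ([x, y, z] in m, in world coordinates, good to about 4 mm: a listed point, or the origin of a listed thing).
The state is a dict: "time": time; "qpos": joint angles; "qvel": joint speeds; "joint_efforts": joint torques, N m; "tool_pos": TCP position; "tool_rot": TCP orientation; "contact_force": force on the tool from outside, world axes, zero at the start; "torque": the same for the moment, N m; "opening": finger opening in m; "grip_force": force on a finger pad.
Only numpy, scipy, OpenCV 4.12 (cv2) and the standard library are available. Lean on these libraries where they do the work, as an engineer would, in place of code of your own. Each camera call takes 0.05 s, during which the arm holds its last target. There are 200 camera calls.

## Working session

There is one attempt and no reset: what is moved stays moved. The work goes in short steps, Python scripts to look and compute and a shell command to move; the robot and the scene stay as the last step left them, time stands still between calls to the robot, and variables do not carry over. Pictures are saved under pics/ and viewed, at most 10 in all, crops included, and the job is handed in when it is done.

```bash
mkdir -p pics; ls; python3 - <<'E'
from cell import observe,cams,robot,models
import cv2,numpy as np
o=observe();print(o['time'],o['tool_pos'],o['tool_rot'],robot.grip_depth)
ims=[]
for c in("side","top"):
    im=cams.read_camera(c);ims.append(cv2.resize(im[:,:,::-1],(400,300)));cv2.imwrite(f"pics/{c}0.png",im[:,:,::-1])
    for t in("stop_top","stop_box","plunger_top","air_unit"):
        for d in models.pinpoint(t,c)[:3]:print(c,t,np.round(d['position'],3),round(d['confidence'],2))
    m=cams.camera_model(c);print(np.round(m['pose'],3).tolist(),m['camera_matrix'][0][0])
E
```

```text
pics
0.0 [0.23663336 0.46848987 0.40405338] [-3.14006159e+00 -2.20820332e-04  2.67380672e+00] 0.1592
side stop_top [0.462 0.161 0.14 ] 0.77
side stop_box [0.486 0.164 0.001] 0.75
side stop_box [ 0.526 -0.227  0.138] 0.46
side stop_box [0.487 0.17  0.101] 0.16
side plunger_top [ 0.702 -0.194  0.14 ] 0.83
side plunger_top [ 0.337 -0.213  0.135] 0.83
side plunger_top [ 0.767  0.057 -0.003] 0.75
side air_unit [ 0.527 -0.219  0.002] 0.75
side air_unit [ 0.336 -0.216 -0.001] 0.72
side air_unit [ 0.406 -0.394  0.001] 0.7
[[0.964, -0.17, 0.205, 0.284], [-0.267, -0.634, 0.726, -0.959], [0.006, -0.754, -0.657, 0.976], [0.0, 0.0, 0.0, 1.0]] 517.0600986261351
top stop_top [0.458 0.156 0.141] 0.89
top stop_box [0.487 0.17  0.   ] 0.78
top plunger_top [ 0.339 -0.212  0.142] 0.88
top plunger_top [ 0.521 -0.22   0.136] 0.75
top plunger_top [ 0.704 -0.192  0.139] 0.59
top air_unit [ 0.339 -0.216  0.003] 0.85
top air_unit [ 0.407 -0.394  0.001] 0.69
top air_unit [ 0.527 -0.219 -0.003] 0.68
[[-0.017, -0.986, 0.167, 0.308], [-1.0, 0.018, 0.005, -0.006], [-0.008, -0.166, -0.986, 1.546], [0.0, 0.0, 0.0, 1.0]] 625.1315135453343
```

View pics/top0.png

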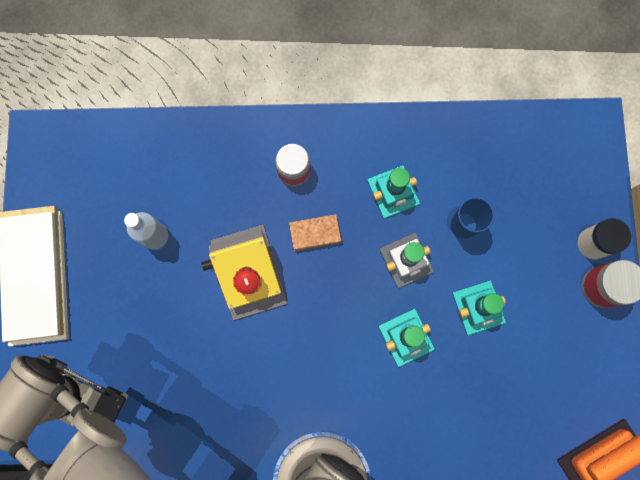

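View pics/side0.png

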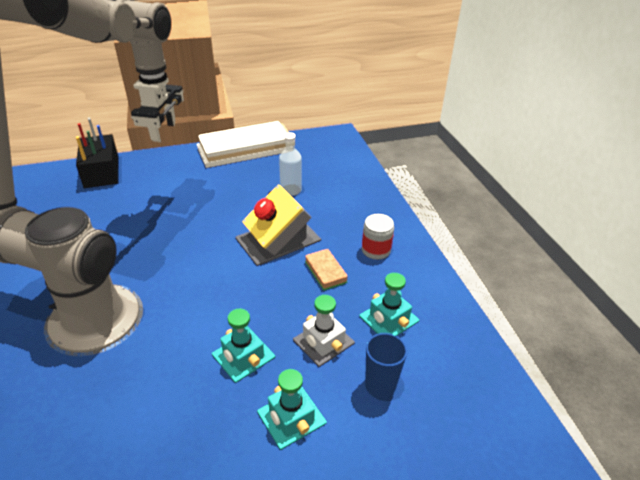

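Air unit candidates in the top picture are (408,260), (393,190), (407,337) and (480,307). Only the one at (408,260), which is (324,328) in the side picture, has a grey/aluminium block. The other three are turquoise. I'll confirm that in a crop and fit the stop box's yaw.

```bash
cat > h.py <<'E'
import numpy as np,cv2
from cell import observe,cams,robot,models
def proj(P,m):
    T=np.linalg.inv(np.array(m['pose']));q=(T[:3,:3]@np.atleast_2d(P).T).T+T[:3,3]
    u=(np.array(m['camera_matrix'])@q.T).T;return u[:,:2]/u[:,2:]
def ray(uv,z,m):
    T=np.array(m['pose']);d=T[:3,:3]@np.linalg.inv(m['camera_matrix'])@[uv[0],uv[1],1]
    return T[:3,3]+d*(z-T[2,3])/d[2]
S,C=np.sin(np.radians(35)),np.cos(np.radians(35))
E
python3 - <<'E'
from h import *
from scipy.optimize import minimize
M={c:cams.camera_model(c) for c in("top","side")}
I={c:cv2.imread(f"pics/{c}0.png") for c in M}
def hull(c,lo,hi,box):
    h=cv2.cvtColor(I[c],cv2.COLOR_BGR2HSV);k=cv2.inRange(h,lo,hi);z=np.zeros_like(k);x0,y0,x1,y1=box;z[y0:y1,x0:x1]=k[y0:y1,x0:x1]
    n,l,s,ce=cv2.connectedComponentsWithStats(z);j=1+np.argmax(s[1:,4]);print(c,s[j],ce[j])
    return (l==j).astype(np.uint8),ce[j]
Y={"top":hull("top",(20,100,100),(35,255,255),(190,210,310,330))[0],"side":hull("side",(20,100,100),(35,255,255),(220,170,330,260))[0]}
def face(p,a,b):
    x,y,w=p;R=np.array([[np.cos(w),-np.sin(w),0],[np.sin(w),np.cos(w),0],[0,0,1]])
    return [R@np.array([u*a/2*C,v*b/2,.1+u*a/2*S])+[x,y,0] for u,v in((1,1),(1,-1),(-1,-1),(-1,1))]
def iou(p,a,b,cs):
    t=0
    for c in cs:
        pts=cv2.convexHull(cv2.findNonZero(Y[c])).reshape(-1,2)*8
        A=np.zeros((1400,1400),np.uint8);B=A.copy();off=np.array([190,170])*8
        cv2.fillPoly(A,[(pts+4-off).astype(np.int32)],1);cv2.fillPoly(B,[(proj(face(p,a,b),M[c])*8+4-off).round().astype(np.int32)],1)
        t+=(A&B).sum()/(A|B).sum()
    return -t/len(cs)
for a,b in((.13,.15),(.15,.13)):
  for cs in(("top",),("side",),("top","side")):
    r=minimize(iou,[.487,.167,.3],args=(a,b,cs),method="Nelder-Mead",options=dict(initial_simplex=[[.487,.167,.3],[.495,.167,.3],[.487,.175,.3],[.487,.167,.45]]))
    x,y,w=r.x;print(a,cs,r.x.round(4),np.degrees(w).round(1),r.fun.round(3),"stop_top",x-.148*0-.048*S*np.cos(w),y-.048*S*np.sin(w))
for c,b in(("top",(398,238,430,268)),("side",(310,292,340,315))):
    k,ce=hull(c,(40,80,40),(80,255,255),b);print("green",ray(ce,.137,M[c]).round(4))
for c,b in(("top",(225,260,270,300)),("side",(250,195,280,225))):
    h=cv2.cvtColor(I[c],cv2.COLOR_BGR2HSV);h[...,0]=(h[...,0].astype(int)+90)%180;I2=I[c];k=cv2.inRange(h,(75,120,60),(105,255,255));x0,y0,x1,y1=b
    mo=cv2.moments(k[y0:y1,x0:x1],True);ce=(x0+mo['m10']/mo['m00'],y0+mo['m01']/mo['m00']);print("red",ce,ray(ce,.128,M[c]).round(4))
a=cv2.resize(I["top"][150:370,360:520],None,fx=2.5,fy=2.5);b=cv2.resize(I["side"][200:350,210:330],None,fx=2.5,fy=2.5)
o=np.zeros((550,800,3),np.uint8);o[:a.shape[0],:400]=a;o[:b.shape[0],400:400+b.shape[1]]=b;cv2.imwrite("pics/crop.png",o)
o=observe();print(o['time'],o['opening'],o['qpos'])
E
```

```text
top [ 209  237   72   72 2724] [244.9030837  270.61417034]
side [ 243  186   60   63 1549] [273.75532602 217.53841188]
0.13 ('top',) [0.4894 0.1679 0.4733] 27.1 -0.762 stop_top 0.4648761992446991 0.1553492705413328
0.13 ('side',) [0.4923 0.167  0.199 ] 11.4 -0.843 stop_top 0.4653278032711243 0.16155591122262314
0.13 ('top', 'side') [0.4911 0.165  0.1902] 10.9 -0.802 stop_top 0.464028470900484 0.1598188699578978
0.15 ('top',) [0.4885 0.1676 0.2857] 16.4 -0.966 stop_top 0.4621170951187545 0.15983932903656664
0.15 ('side',) [0.4878 0.1598 0.3227] 18.5 -0.94 stop_top 0.4616449116820732 0.15106143407699993
0.15 ('top', 'side') [0.4878 0.1666 0.3016] 17.3 -0.936 stop_top 0.46154736135107177 0.15844959802147343
top [404 242  21  21 333] [413.75375375 252.0960961 ]
green [ 0.5251 -0.2206  0.137 ]
side [315 295  21  19 319] [324.68965517 303.79310345]
green [ 0.5248 -0.2252  0.137 ]
red (246.4358047016275, 280.80470162748645) [0.4673 0.1619 0.128 ]
red (264.2162162162162, 209.0870870870871) [0.4683 0.1585 0.128 ]
0.5 0.09198450762942599 [ 9.57002694e-01  3.42021731e-01  1.52412405e+00  5.16006469e-06
  1.27535938e+00 -1.46012197e-01]
```

View pics/crop.png

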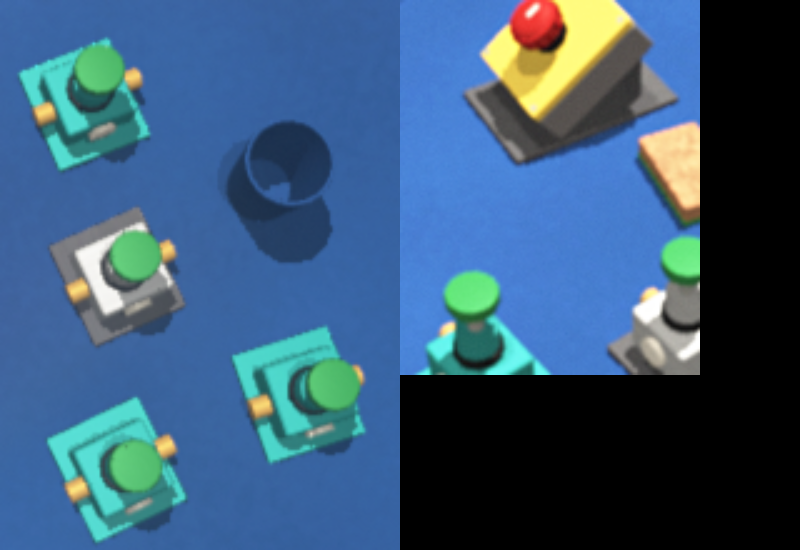

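The crop confirms it: the grey/white aluminium unit (crop (120,270), full picture (408,260)) is the real one, and the rest are turquoise. Its plunger is at (0.525, -0.221). The stop box yaw is about 16.5° and stop_top is about (0.462, 0.160, 0.139). Next I work out the move to the pre-press pose.

```bash
cat >> h.py <<'E'
from scipy.spatial.transform import Rotation as Ro
W=np.radians(16.5);n=np.array([-S*np.cos(W),-S*np.sin(W),C]);top=np.array([.462,.160,.139])
dn=np.array([-np.cos(W),-np.sin(W),0])
def row(target,yaw):
    o=observe();R=Ro.from_euler('xyz',o['tool_rot']).as_matrix()
    d=(yaw-o['tool_rot'][2]+np.pi)%(2*np.pi)-np.pi
    print("t",o['time'],"row",(R.T@(np.array(target)-o['tool_pos'])/.4).round(4),round(-d/np.pi,4))
E
python3 -c "
from h import *
row(top+.0095*dn+.03*n+[0,0,.178],np.pi+W)"
```

```text
t 0.5 row [-0.802  -0.4805  0.1578] -0.2406
```

```bash
python3 -m jog '[[[-0.802,-0.48,0],-0.24,1],[[-0.802,-0.48,0],-0.24,1],[[-0.802,-0.48,0],-0.24,1],[[-0.802,-0.48,0],-0.24,1],[[-0.802,-0.48,0.08],-0.24,1],[[-0.802,-0.4805,0.158],-0.2406,1],[[-0.802,-0.4805,0.158],-0.2406,1],[[-0.802,-0.4805,0.158],-0.2406,1],[[-0.802,-0.4805,0.158],-0.2406,1]]' 40; python3 - <<'E'
from h import *
row(top+.0095*dn+.005*n+[0,0,.178],np.pi+W)
o=observe();print(o['tool_pos'],o['tool_rot'],o['opening'],o['contact_force'])
w=cams.read_camera("wrist");m=cams.camera_model("wrist");s=cams.read_camera("side")
for c in("wrist","side"):
  for d in models.pinpoint("stop_top",c)[:2]:print(c,np.round(d['position'],4),d['confidence'])
o=np.zeros((480,800,3),np.uint8);o[:360,:480]=cv2.resize(w,(480,360));o[:320,480:]=cv2.resize(s[140:300,180:340],(320,320));cv2.imwrite("pics/p1.png",o[:,:,::-1])
E
```

```text
time: 1.62
tool_pos: [0.4363, 0.1527, 0.3419]
tool_rot: [3.141, 0.0, -2.854]
contact_force: [0.7, 0.2, -0.0]
opening: 0.0066
grip_force: 0.0
t 1.625 row [-0.0359 -0.0008  0.0519] -0.0001
[0.43628733 0.15272688 0.34185174] [ 3.14117158e+00  2.73762537e-04 -2.85395869e+00] 0.006599383853567145 [ 0.72760209  0.21526034 -0.00352699]
wrist [0.4608 0.1586 0.1366] 0.78
wrist [0.4872 0.167  0.0026] 0.28
side [0.459  0.1581 0.1393] 0.7
```

View pics/p1.png

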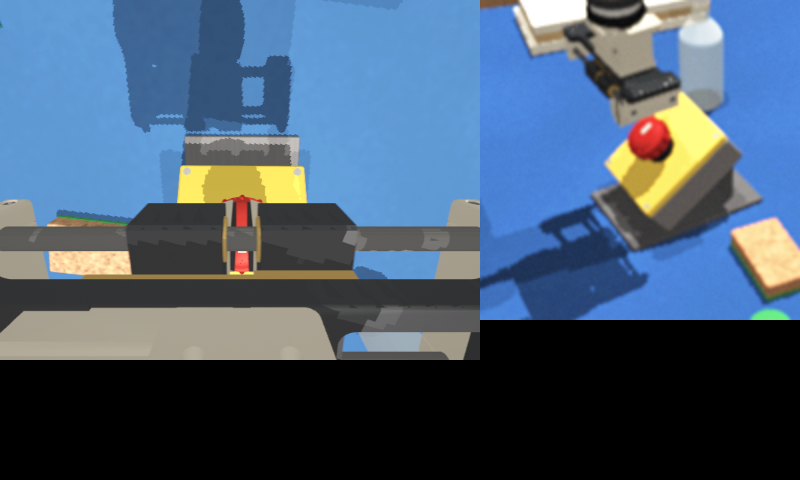

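The closed fingers are centred over the head and aligned with the box. Now I press along the button axis in steps.

```bash
python3 -m jog '[[[-0.036,-0.001,0.052],0,1],[[-0.039,-0.001,0.0555],0,1],[[-0.042,-0.001,0.06],0,1],[[-0.045,-0.001,0.064],0,1]]'; python3 -m jog '[[[-0.003,0,0.004],0,1],[[-0.0045,0,0.0065],0,1]]'
```

```text
time: 2.33
tool_pos: [0.4531, 0.1574, 0.3167]
tool_rot: [3.141, -0.0, -2.853]
contact_force: [-2.6, 0.4, 2.6]
opening: 0.0002
grip_force: 1.9
time: 2.58
tool_pos: [0.4556, 0.1577, 0.3134]
tool_rot: [-3.141, 0.001, -2.853]
contact_force: [-0.2, -0.2, 0.3]
opening: 0.0004
grip_force: 0.0
```

```bash
python3 -m jog '[[[-0.0015,0,0.002],0,1],[[-0.003,0,0.004],0,1],[[-0.003,0,0.004],0,1]]'; python3 -m jog '[[[-0.0015,0,0.002],0,1],[[-0.003,0,0.004],0,1],[[-0.003,0,0.004],0,1]]'
```

```text
time: 2.95
tool_pos: [0.4567, 0.158, 0.3116]
tool_rot: [3.142, -0.0, -2.854]
contact_force: [0.1, -0.2, 0.6]
opening: 0.0007
grip_force: 0.0
time: 3.32
tool_pos: [0.4576, 0.1583, 0.3104]
tool_rot: [-3.142, -0.0, -2.854]
contact_force: [-2.1, -0.9, 5.8]
opening: 0.0005
grip_force: 2.8
```

```bash
python3 -m jog '[[[-0.0015,0,0.002],0,1],[[-0.003,0,0.004],0,1],[[-0.003,0,0.004],0,1]]'; python3 -c "
from h import *
s=cams.read_camera('side')
for d in models.pinpoint('stop_top','side')[:2]:print(np.round(d['position'],4),d['confidence'])
cv2.imwrite('pics/p2.png',cv2.resize(s[140:300,180:340],(480,480))[:,:,::-1])"
```

```text
time: 3.7
tool_pos: [0.4581, 0.1585, 0.3097]
tool_rot: [-3.141, -0.002, -2.853]
contact_force: [-8.6, -2.7, 15.6]
opening: 0.0002
grip_force: 9.2
[ 0.5278 -0.2228  0.138 ] 0.58
[0.4661 0.1618 0.1281] 0.52
```

View pics/p2.png

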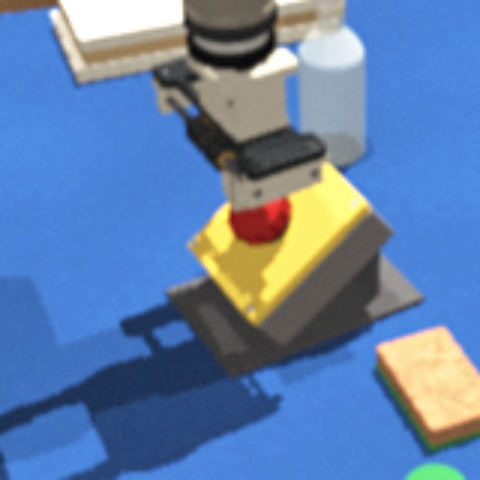

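The force reads 18 N along the axis with the button at its stop, so it is in. I back off along the axis and check that it stays latched.

```bash
python3 -m jog '[[[0.036,0,-0.051],0,1],[[0.072,0,-0.11],0,1],[[0.072,0,-0.16],-0.05,0.17],[[0.072,0,-0.16],-0.1,0.17],[[0.072,0,-0.16],-0.144,0.17],[[0.072,0,-0.16],-0.144,0.17]]' 50; python3 - <<'E'
from h import *
s=cams.read_camera("side")
for d in models.pinpoint("stop_top","side")[:2]:print(np.round(d['position'],4),d['confidence'])
cams.read_camera("wrist")
for d in models.pinpoint("stop_top","wrist")[:2]:print(np.round(d['position'],4),d['confidence'])
t=top-.010*n-.016*n
for z in(.178+.1165+.05,.178+.1165):row([t[0],t[1],z],np.pi+W+np.radians(26))
cv2.imwrite('pics/p3.png',cv2.resize(s[140:300,180:340],(480,480))[:,:,::-1])
E
```

```text
time: 4.55
tool_pos: [0.4313, 0.1505, 0.3725]
tool_rot: [-3.142, 0.0, -2.402]
contact_force: [-0.0, 0.0, 0.4]
opening: 0.0355
grip_force: 0.0
[0.4643 0.161  0.1319] 0.69
[0.4637 0.1561 0.1328] 0.93
t 4.75 row [-0.1062 -0.0503  0.0699] -0.001
t 4.75 row [-0.1062 -0.0503  0.1949] -0.001
```

View pics/p3.png

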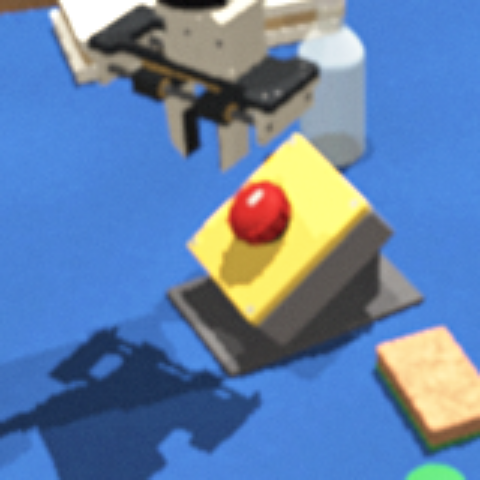

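The button has latched (top z about 0.132, expected 0.131). I move over the head, open, and lower around it.

```bash
python3 -m jog '[[[-0.106,-0.05,0.07],0,0.17],[[-0.106,-0.05,0.07],0,0.17],[[-0.106,-0.05,0.07],0,0.17],[[-0.106,-0.05,0.07],0,0.17]]'; python3 -c "
from h import *
t=top-.026*n
row([t[0],t[1],.178+.1165],np.pi+W+np.radians(26));print(observe()['opening'])"
```

```text
time: 5.25
tool_pos: [0.4755, 0.1642, 0.3455]
tool_rot: [-3.141, 0.001, -2.401]
contact_force: [-1.5, 1.1, 0.1]
opening: 0.076
grip_force: 0.0
t 5.25 row [-0.0014 -0.0012  0.1274] -0.0005
0.07601445625023005
```

```bash
python3 -m jog '[[[-0.001,-0.001,0.06],0,0.17],[[-0.001,-0.001,0.1],0,0.17],[[-0.001,-0.001,0.1265],0,0.17],[[-0.001,-0.001,0.1265],0,0.17]]'; python3 -m jog '[[[0,0,0],0,0.5],[[0,0,0],0,0.5],[[0,0,0],0,0.5]]' 50
```

```text
time: 5.75
tool_pos: [0.4763, 0.1642, 0.2941]
tool_rot: [3.141, -0.0, -2.401]
contact_force: [0.3, -0.4, 0.1]
opening: 0.076
grip_force: 0.0
time: 6.12
tool_pos: [0.4757, 0.1653, 0.2946]
tool_rot: [3.138, 0.0, -2.402]
contact_force: [-6.1, 7.2, 5.4]
opening: 0.0591
grip_force: 50.0
```

Gripped with 50 N. Now the clockwise twist.

```bash
python3 -m jog '[[[0,0,0],0.04,0.5],[[0,0,0],0.08,0.5],[[0,0,0],0.12,0.5],[[0,0,0],0.155,0.5]]'; python3 -m jog '[[[0,0,0],0.04,0.5],[[0,0,0],0.08,0.5],[[0,0,0],0.115,0.5],[[0,0,0],0.15,0.5],[[0,0,0],0.15,0.5]]'; python3 - <<'E'
from h import *
o=observe();print(o['torque'],o['contact_force'])
s=cams.read_camera("side");w=cams.read_camera("wrist")
o=np.zeros((480,800,3),np.uint8);o[:360,:480]=cv2.resize(w,(480,360));o[:320,480:]=cv2.resize(s[140:300,180:340],(320,320));cv2.imwrite("pics/p4.png",o[:,:,::-1])
E
```

```text
time: 6.62
tool_pos: [0.4759, 0.1657, 0.2949]
tool_rot: [3.139, 0.0, -2.89]
contact_force: [0.9, 0.3, 1.8]
opening: 0.0587
grip_force: 49.7
time: 7.25
tool_pos: [0.4757, 0.1654, 0.2959]
tool_rot: [3.139, -0.001, 2.925]
contact_force: [-9.4, 3.2, 16.5]
opening: 0.0593
grip_force: 53.1
[2.09303905 1.44299946 1.40306667] [-9.36546149  3.15505271 16.49101174]
```

View pics/p4.png

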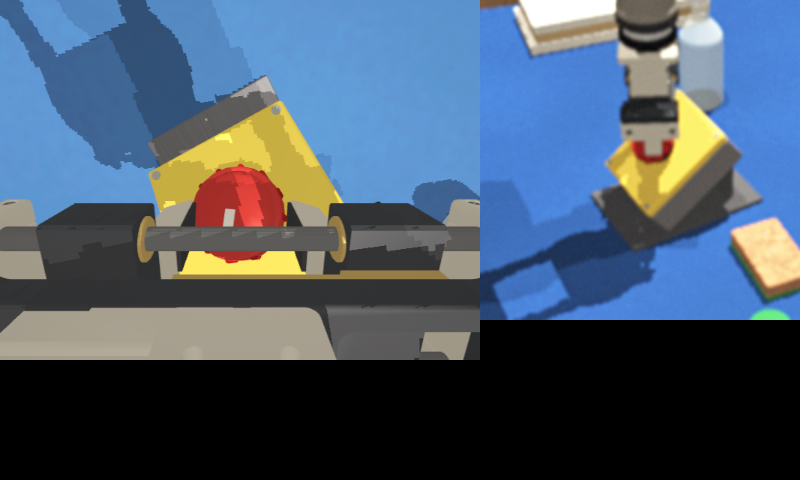

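Now I measure the turn from the white mark, at rest (first side/top pictures) against now (wrist).

```bash
cat > mark.py <<'E'
from h import *
u=np.array([C*np.cos(W),C*np.sin(W),S]);v=np.cross(n,u)
def mark(im,m,press,tag):   # im BGR
    t=top-press*n; c=proj(t-.012*n,m)[0]
    h=cv2.cvtColor(im,cv2.COLOR_BGR2HSV);k=((h[...,1]<90)&(h[...,2]>130)).astype(np.uint8)
    T=np.array(m['pose']);nn,l,s,ce=cv2.connectedComponentsWithStats(k)
    for j in range(1,nn):
        d=T[:3,:3]@np.linalg.inv(m['camera_matrix'])@[*ce[j],1]
        p=T[:3,3]+d*((t-.001*n-T[:3,3])@n)/(d@n)-t
        if np.hypot(p@u,p@v)<.026:print(tag,"px",ce[j].round(1),"area",s[j,4],"u,v mm",round(p@u*1e3,1),round(p@v*1e3,1),"ang cw deg",-np.degrees(np.arctan2(p@v,p@u)).round(0))
E
python3 - <<'E'
from mark import *
for c in("side","top"):mark(cv2.imread(f"pics/{c}0.png"),cams.camera_model(c),0,c+" rest")
w=cams.read_camera("wrist")[:,:,::-1];m=cams.camera_model("wrist");mark(w,m,.01,"wrist")
E
```

```text
side rest px [262.5 203.9] area 16 u,v mm 5.3 3.8 ang cw deg -36.0
top rest px [245.7 281.2] area 18 u,v mm 3.7 1.2 ang cw deg -18.0
wrist px [305. 290.] area 324 u,v mm 1.8 -2.6 ang cw deg 55.0
```

```bash
python3 -m jog '[[[0,0,-0.003],0.02,0.5],[[0,0,-0.003],0.02,0.5]]'; python3 -m jog '[[[0,0,0],0,0.12],[[0,0,0],0,0.12],[[0,0,0],0,0.12]]'; python3 - <<'E'
from mark import *
w=cams.read_camera("wrist")[:,:,::-1];m=cams.camera_model("wrist")
for p in models.pinpoint("stop_top","wrist")[:1]:print(np.round(p['position'],4),p['confidence'])
mark(w,m,.0,"wrist")
E
```

```text
time: 7.65
tool_pos: [0.4752, 0.1654, 0.2968]
tool_rot: [3.14, -0.003, 2.863]
contact_force: [-11.4, 3.5, 15.4]
opening: 0.0587
grip_force: 53.3
time: 8.02
tool_pos: [0.4768, 0.1644, 0.2953]
tool_rot: [3.141, 0.0, 2.861]
contact_force: [0.4, 0.2, 0.8]
opening: 0.08
grip_force: 0.0
[0.4662 0.1596 0.1316] 0.78
wrist px [312.3 289.1] area 370 u,v mm 6.0 2.4 ang cw deg -21.0
```

```bash
python3 -m jog '[[[0,0,-0.1],0,0.12],[[0,0,-0.15],-0.03,0.12],[[0.05,0,-0.2],-0.06,0.12],[[0.1,0,-0.2],-0.1,0.12],[[0.1,0,-0.2],-0.15,0.12]]'; python3 - <<'E'
from mark import *
for c in("wrist","side","top"):
    w=cams.read_camera(c);m=cams.camera_model(c)
    for p in models.pinpoint("stop_top",c)[:1]:print(c,np.round(p['position'],4),p['confidence'])
    if c=="wrist":mark(w[:,:,::-1],m,0,c);a=cv2.resize(w,(480,360))
    if c=="side":b=cv2.resize(w[140:300,180:340],(320,320))
o=np.zeros((480,800,3),np.uint8);o[:360,:480]=a;o[:320,480:]=b;cv2.imwrite("pics/p5.png",o[:,:,::-1])
E
```

```text
time: 8.75
tool_pos: [0.4372, 0.1757, 0.3755]
tool_rot: [3.141, 0.0, -2.945]
contact_force: [0.2, -0.7, 0.1]
opening: 0.0809
grip_force: 0.0
wrist [0.4607 0.1573 0.1332] 0.59
wrist px [294.5 290.6] area 206 u,v mm 7.8 1.8 ang cw deg -13.0
side [0.4654 0.1624 0.1299] 0.54
```

View pics/p5.png

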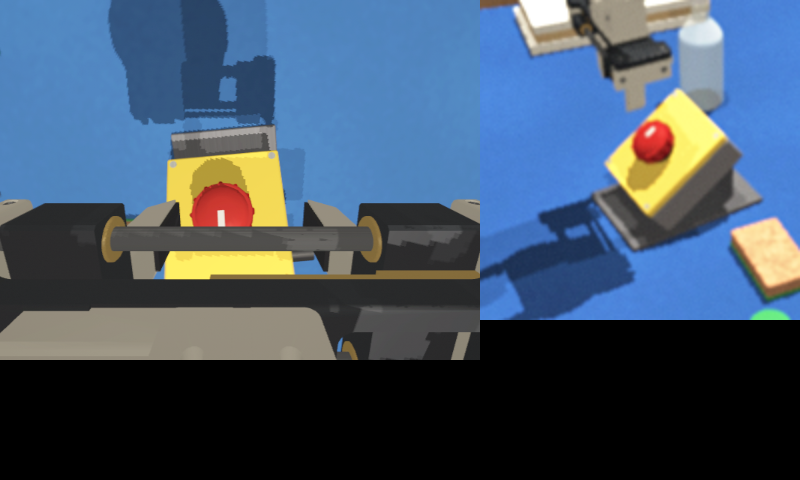

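Still latched (side network z about 0.130), so the head slipped in the grip. I measure how far it actually turned from the mark's long axis in the last grip picture and the current one.

```bash
cat >> mark.py <<'E'
def bar(im,m,press,tag):
    t=top-press*n;T=np.array(m['pose']);h=cv2.cvtColor(im,cv2.COLOR_BGR2HSV)
    k=((h[...,1]<90)&(h[...,2]>130)).astype(np.uint8);nn,l,s,ce=cv2.connectedComponentsWithStats(k)
    for j in range(1,nn):
        if s[j,4]<40: continue
        ys,xs=np.nonzero(l==j);D=(T[:3,:3]@np.linalg.inv(m['camera_matrix'])@np.stack([xs,ys,0*xs+1.])).T
        P=T[:3,3]+D*(((t-.001*n-T[:3,3])@n)/(D@n))[:,None]-t
        q=np.stack([P@u,P@v],1)*1e3;c=q.mean(0)
        if np.hypot(*c)>26:continue
        e,V=np.linalg.eigh(np.cov(q.T));a=V[:,1];L=np.sqrt(12*e)
        print(tag,"c",c.round(1),"LxW",L[::-1].round(1),"bar cw deg (mod180)",round(-np.degrees(np.arctan2(a[1],a[0]))%180,1))
def wristmodel(pos,rot):
    o=observe();m=dict(cams.camera_model("wrist"));T=np.eye(4);T[:3,:3]=Ro.from_euler('xyz',o['tool_rot']).as_matrix();T[:3,3]=o['tool_pos']
    N=np.eye(4);N[:3,:3]=Ro.from_euler('xyz',rot).as_matrix();N[:3,3]=pos
    m['pose']=N@np.linalg.inv(T)@np.array(m['pose']);return m
E
python3 - <<'E'
from mark import *
p=cv2.resize(cv2.imread("pics/p4.png")[:360,:480],(640,480));bar(p,wristmodel([.4757,.1654,.2959],[3.139,-.001,2.925]),.01,"p4")
p=cv2.resize(cv2.imread("pics/p5.png")[:360,:480],(640,480));bar(p,wristmodel([.4372,.1757,.3755],[3.141,0,-2.945]),.01,"p5")
t=top-.026*n
row([t[0],t[1],.30],np.pi+W+np.radians(26));o=observe();print(o['qpos'])
E
```

```text
p4 c [ 1.9 -2.7] LxW [10.4  6.5] bar cw deg (mod180) 32.9
p5 c [5.2 0.9] LxW [15.2  6.4] bar cw deg (mod180) 178.4
t 9.05 row [-0.0878 -0.0449  0.1875] -0.1763
[ 2.17847749e-01  2.74164748e-01  1.71010240e+00  1.00773968e-04
  1.15744336e+00 -1.54099400e+00]
```

The grip slipped about half way. Because the tool stays vertical while the button axis is tilted, the pads have to slide over the rim, so the head turns only about 0.65 of the tool's turn. The next try covers a wider tool arc (-35° to +55°), sinking slightly at first and rising at the end, following the rim and clearing the face.

```bash
python3 -c "
from h import *
for z in(.34,.296):row([.476,.165,z],np.pi+W+np.radians(35))"
```

```text
t 9.05 row [-0.0875 -0.0429  0.0875] -0.2263
t 9.05 row [-0.0875 -0.0429  0.1975] -0.2263
```

```bash
python3 -m jog '[[[-0.044,-0.021,0],-0.057,0.235],[[-0.0875,-0.043,0.05],-0.114,0.235],[[-0.0875,-0.043,0.0875],-0.17,0.235],[[-0.0875,-0.043,0.0875],-0.2265,0.235],[[-0.0875,-0.043,0.0875],-0.2265,0.235],[[-0.0875,-0.043,0.15],-0.2265,0.235],[[-0.0875,-0.043,0.1975],-0.2265,0.235],[[-0.0875,-0.043,0.1975],-0.2265,0.235]]' 50;  python3 -m jog '[[[0,0,0],0,0.5],[[0,0,0],0,0.5],[[0,0,0],0,0.5]]' 50
```

```text
time: 10.05
tool_pos: [0.4756, 0.1651, 0.2952]
tool_rot: [3.14, -0.002, -2.243]
contact_force: [-0.5, -0.2, -0.0]
opening: 0.0704
grip_force: 0.0
time: 10.42
tool_pos: [0.4757, 0.1654, 0.2968]
tool_rot: [3.141, 0.001, -2.24]
contact_force: [-3.4, 2.3, 2.5]
opening: 0.0567
grip_force: 49.1
```

```bash
python3 -m jog '[[[0,0,0.005],0.04,0.5],[[0,0,0.01],0.08,0.5],[[0,0,0.014],0.12,0.5],[[0,0,0.017],0.16,0.5],[[0,0,0.017],0.195,0.5]]'; python3 -c "
from mark import *
w=cams.read_camera('wrist')[:,:,::-1];bar(w,cams.camera_model('wrist'),.01,'w')"; python3 -m jog '[[[0,0,0],0.04,0.5],[[0,0,0],0.08,0.5],[[0,0,0],0.12,0.5],[[0,0,0],0.15,0.5]]';python3 -c "
from mark import *
w=cams.read_camera('wrist')[:,:,::-1];bar(w,cams.camera_model('wrist'),.01,'w')"
```

```text
time: 11.05
tool_pos: [0.479, 0.1668, 0.2934]
tool_rot: [3.141, 0.016, -2.855]
contact_force: [5.7, 11.2, 11.6]
opening: 0.058
grip_force: 49.0
w c [ 5.3 -1.6] LxW [16.5  6.4] bar cw deg (mod180) 18.7
time: 11.6
tool_pos: [0.4803, 0.1653, 0.2932]
tool_rot: [3.136, 0.018, 2.959]
contact_force: [13.3, -3.1, 7.2]
opening: 0.0576
grip_force: 56.2
w c [ 4.  -4.5] LxW [16.4  6.6] bar cw deg (mod180) 35.5
```

The head is at about 37°. I continue turning while rising.

```bash
python3 -m jog '[[[0,0,-0.008],0.04,0.5],[[0,0,-0.014],0.08,0.5],[[0,0,-0.02],0.11,0.5]]' 60; python3 -c "
from mark import *
w=cams.read_camera('wrist')[:,:,::-1];bar(w,cams.camera_model('wrist'),.01,'w')"; python3 -m jog '[[[0,0,-0.006],0.04,0.5],[[0,0,-0.012],0.08,0.5],[[0,0,-0.015],0.11,0.5]]' 60;python3 -c "
from mark import *
w=cams.read_camera('wrist')[:,:,::-1];bar(w,cams.camera_model('wrist'),.01,'w');cv2.imwrite('pics/p6.png',w)
for p in models.pinpoint('stop_top','wrist')[:1]:print(p)"
```

```text
time: 12.02
tool_pos: [0.4798, 0.1596, 0.2982]
tool_rot: [-3.136, 0.018, 2.615]
contact_force: [20.2, -38.5, -21.9]
opening: 0.0532
grip_force: 62.9
w c [-1.4 -9.8] LxW [17.7  7.3] bar cw deg (mod180) 44.9
time: 12.45
tool_pos: [0.4772, 0.1579, 0.3004]
tool_rot: [-3.128, 0.013, 2.269]
contact_force: [7.4, -45.8, -19.4]
opening: 0.0534
grip_force: 61.6
w c [ -7.5 -11.4] LxW [15.   7.8] bar cw deg (mod180) 63.6
{'position': [0.4582, 0.1559, 0.1385], 'confidence': 0.85}
```

```bash
python3 -c "
from mark import *
w=cv2.imread('pics/p6.png');bar(w,cams.camera_model('wrist'),0,'w');bar(w,cams.camera_model('wrist'),0.005,'w')
print(observe()['torque'],observe()['contact_force'])"
python3 -m jog '[[[0,0,0],0,0.15],[[0,0,0],0,0.15],[[0,0,-0.1],0,0.15],[[0,0,-0.2],0.0,0.15]]';python3 - <<'E'
from mark import *
for c in("wrist","side"):
    w=cams.read_camera(c);m=cams.camera_model(c)
    for p in models.pinpoint("stop_top",c)[:1]:print(c,np.round(p['position'],4),p['confidence'])
    if c=="wrist":bar(w[:,:,::-1],m,0,c);a=cv2.resize(w,(480,360))
    else:b=cv2.resize(w[140:300,180:340],(320,320))
o=np.zeros((480,800,3),np.uint8);o[:360,:480]=a;o[:320,480:]=b;cv2.imwrite("pics/p7.png",o[:,:,::-1])
E
```

```text
w c [-2.6 -5.6] LxW [14.   7.3] bar cw deg (mod180) 63.2
w c [-5.4 -8.2] LxW [14.5  7.6] bar cw deg (mod180) 63.2
[-7.29598153  1.03099057  0.20827704] [ -0.31741644 -35.52870939  -4.16826055]
time: 13.05
tool_pos: [0.4761, 0.1648, 0.3846]
tool_rot: [3.141, 0.001, 2.268]
contact_force: [0.3, 1.8, -0.3]
opening: 0.0777
grip_force: 0.0
wrist [0.4591 0.1566 0.141 ] 0.72
wrist c [ 7.5 -6.3] LxW [17.2  7.2] bar cw deg (mod180) 33.1
side [0.4614 0.1586 0.1401] 0.45
```

View pics/p7.png

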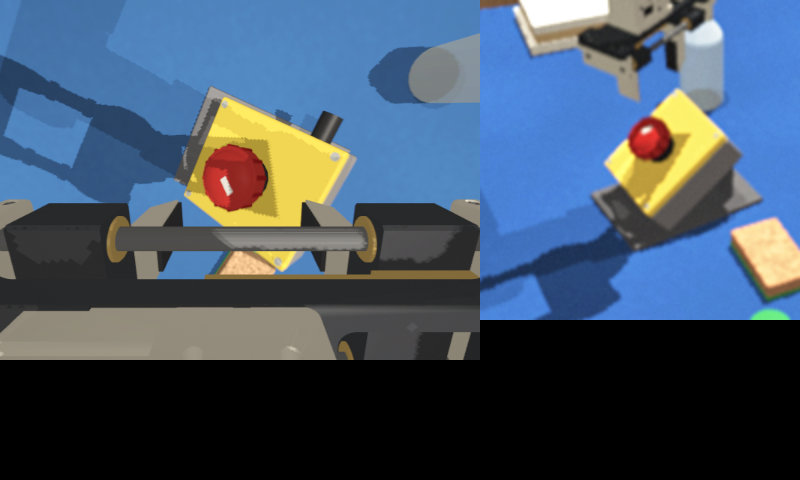

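The button is out (top z 0.140) after being turned to about 1.1 rad, and it is springing back. Next is the green plunger of the aluminium unit.

```bash
python3 -c "
from h import *
row([.525,-.222,.335],np.pi+W-.3);print(observe()['qpos'].round(2))"
```

```text
t 13.25 row [-0.82   -0.5279  0.1229] -0.2741
[ 0.18  0.32  1.62 -0.    1.2  -0.52]
```

```bash
python3 -m jog '[[[-0.82,-0.528,0],-0.274,1],[[-0.82,-0.528,0],-0.274,1],[[-0.82,-0.528,0],-0.274,1],[[-0.82,-0.528,0],-0.274,1],[[-0.82,-0.528,0],-0.274,1],[[-0.82,-0.528,0],-0.274,1],[[-0.82,-0.528,0],-0.274,1],[[-0.82,-0.528,0.08],-0.274,1],[[-0.82,-0.528,0.123],-0.274,1],[[-0.82,-0.528,0.123],-0.274,1]]' 40; python3 - <<'E'
from mark import *
for c in("wrist","side","top"):
    w=cams.read_camera(c)
    for t in("plunger_top","stop_top"):
        for p in models.pinpoint(t,c)[:3]:print(c,t,np.round(p['position'],4),round(p['confidence'],2))
    if c=="side":mark(w[:,:,::-1],cams.camera_model(c),0,c)
row([.525,-.222,.317],np.pi+W-.3)
E
```

```text
time: 14.5
tool_pos: [0.5243, -0.2219, 0.3315]
tool_rot: [3.139, -0.005, 3.129]
contact_force: [-0.2, 0.4, -0.1]
opening: 0.0003
grip_force: 0.0
wrist plunger_top [ 0.5256 -0.2211  0.1389] 0.65
wrist plunger_top [ 0.611  -0.3687 -0.0013] 0.19
side plunger_top [ 0.4016 -0.3944  0.1355] 0.88
side plunger_top [ 0.3402 -0.2093  0.137 ] 0.58
side plunger_top [ 0.7    -0.1952  0.1422] 0.52
side stop_top [0.4606 0.1604 0.1395] 0.64
side stop_top [ 0.5246 -0.22   -0.0027] 0.35
side px [262.7 203.7] area 18 u,v mm 6.1 3.8 ang cw deg -32.0
top plunger_top [ 0.705  -0.192   0.1386] 0.86
top plunger_top [ 0.4042 -0.3962  0.1378] 0.63
top stop_top [0.4571 0.1568 0.1377] 0.67
t 14.95 row [-0.0001 -0.0005  0.044 ] 0.0001
```

The red button is out and its mark is back at the rest pixel (263,204). Now I press the plunger.

```bash
python3 -m jog '[[[0,0,0.03],0,1],[[0,0,0.05],0,1],[[0,0,0.07],0,1],[[0,0,0.09],0,1],[[0,0,0.1],0,1],[[0,0,0.104],0,1],[[0,0,0.104],0,1]]'; python3 -m jog '[[[0,0,0.004],0,1],[[0,0,0.006],0,1],[[0,0,0.006],0,1]]'
```

```text
time: 15.82
tool_pos: [0.5248, -0.2218, 0.2932]
tool_rot: [-3.142, 0.0, 3.13]
contact_force: [-3.4, 1.9, 11.8]
opening: 0.0006
grip_force: 5.4
time: 16.2
tool_pos: [0.5247, -0.2217, 0.2921]
tool_rot: [-3.141, 0.001, 3.13]
contact_force: [-6.1, 2.9, 19.0]
opening: 0.0005
grip_force: 9.6
```

19 N against the 12 N spring with the tip at z 0.114 means it is at its stop. One small nudge, then up and clear.

```bash
python3 -m jog '[[[0,0,0.002],0,1],[[0,0,0.002],0,1]]'; python3 -m jog '[[[0,0,-0.04],0,1],[[0,0,-0.08],0,1],[[0,0,-0.16],0,1],[[0,0,-0.25],0,1],[[0.3,0,-0.25],0,1],[[0.3,0.1,-0.25],0,1],[[0.3,0.1,-0.25],0,1],[[0.3,0.1,-0.25],0,1],[[0.3,0.1,-0.25],0,1]]'; python3 - <<'E'
from mark import *
for c in("side","top"):
    w=cams.read_camera(c);cv2.imwrite(f"pics/end_{c}.png",w[:,:,::-1])
    for t in("plunger_top","stop_top"):
        for p in models.pinpoint(t,c)[:4]:print(c,t,np.round(p['position'],4),round(p['confidence'],2))
    a=cv2.imread(f"pics/{c}0.png").astype(int);b=w[:,:,::-1].astype(int)
    if c=="side":
        for nm,(x0,y0,x1,y1) in dict(green=(305,285,350,345),red=(245,190,285,230)).items():print(nm,np.abs(a-b)[y0:y1,x0:x1].mean().round(1))
        out=cv2.resize(w[150:450,150:550],(800,600));cv2.imwrite("pics/p8.png",out[:,:,::-1])
E
```

```text
time: 16.45
tool_pos: [0.5247, -0.2217, 0.2921]
tool_rot: [-3.141, 0.001, 3.13]
contact_force: [-8.2, 5.1, 24.8]
opening: 0.0002
grip_force: 12.1
time: 17.58
tool_pos: [0.4065, -0.1812, 0.3894]
tool_rot: [-3.141, 0.001, 3.13]
contact_force: [0.7, 0.1, 0.6]
opening: 0.0004
grip_force: 0.0
side plunger_top [ 0.5236 -0.2264  0.1401] 0.81
side plunger_top [ 0.7003 -0.192   0.1392] 0.75
side plunger_top [ 0.4064 -0.3943  0.1365] 0.73
side plunger_top [ 0.3382 -0.2108  0.1371] 0.63
green 8.2
red 77.4
top plunger_top [ 0.3398 -0.2107  0.1433] 0.91
top plunger_top [ 0.4025 -0.3965  0.1433] 0.79
top plunger_top [ 0.705  -0.1933  0.1393] 0.53
top plunger_top [ 0.5245 -0.22    0.1353] 0.42
top stop_top [0.4549 0.1567 0.1411] 0.8
top stop_top [ 0.528  -0.2194  0.0916] 0.17
```

View pics/p8.png

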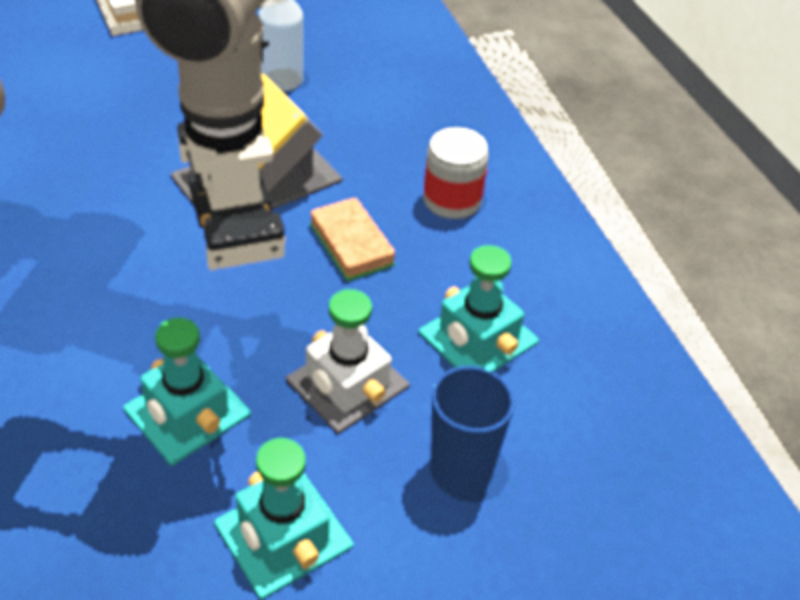

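The plunger (crop pixel (350,308)) is up again, all bystanders are where they stood, and the stop button is out (top z 0.141). The robot touches nothing, so I hand in.

```bash
python3 -c "
from cell import robot
print(robot.hand_in())"
```

```text
the job is handed in; nothing more can be done
None
```

I handed the job in at about 18 s: the red button latched, was twisted to about 1.1 rad and is out again, and the green plunger went to its stop and rose; but the first twist slipped, and in the second the button came out at roughly 0.7–0.8 rad, helped by the rising grip, rather than popping out when let go at 1.0.

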